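# Release the snap tab and push the fan cover off a microscope light box

## Robot

A 6-joint arm with a two-finger parallel gripper is mounted at the origin on the work surface. World frame = base frame: x ahead of the robot, y to its left, z up, the work surface at z = 0. Lengths are in m, angles in rad, forces in N, time in s.
With the tool pointing down it reaches from about 0.35 to 0.775 m from the base axis. Payload 7.3 kg.
Tool frame: the origin (TCP) lies midway between the tips of the shut fingers; the grasp point (between the pads) lies 19 mm behind it; z points along the fingers, y is the line along which they close (so a half turn about z gives the same grasp; the last joint's range is limited). The gripper opens to 92 mm and grips with 3 to 60 N. Pads are 19 mm wide; open, the fingers measure 130 mm over their backs; the gripper's body (75 mm by 190 mm) begins 47 mm behind the grasp point.
Start: joints at [-1.277, 0.342, 1.524, -0, 1.275, -0.146], TCP at [0.224, -0.475, 0.203] pointing down, gripper open.
Joint ranges: [-2.53, 2.53], [-0.77, 2.02], [0.04, 2.7], [-1, 4.14], [0.28, 2.66], [-3.11, 3.11]. Speed limits (rad/s): [2.57, 2.57, 3.14, 3.14, 3.14, 3.14].

## Interface

Orientations are given as a unit quaternion [w, x, y, z].
In Python, from cell import bot, vision gives the robot as it stands.
- The arm moves only by the shell command python3 -m pendant 'ROWS' [OPENING]. ROWS is JSON, a list of rows, each a list of 4 numbers: the shift along the tool's x, y, z in mm, then the turn about the tool's z in degrees. A call has 1 to 20 rows; each row shifts and turns the commanded pose from where the row before left it, along the tool's axes as they then stand; what a row does not reach is not made up. A row lasts 1/12 s, in which the tool goes at most 41.7 mm and 7.16 degrees, less where a joint would pass 70% of its speed; a pose out of reach is approached as far as the arm can. A call is refused whole if a number of a shift passes 41.7 or a number of a turn 7.16, either way. A call with a gripper value outside its range is refused whole. OPENING is the closure, from -1 (fully open) to 1 (shut), set as the call begins (- or left out, the last holds). The fingers move at their own pace and stop on an object; the grip force is fixed at half the most. Time passes only in rows, so rows that do not move let the fingers close. It gives the time, the measured TCP pose, the force, the opening and the grip force at its end, in the units of the state.
- bot.observe(): the state, without advancing time (a new reading comes with each control period).
- vision.capture(name): name is "scene" or "top"; returns a dict with "color" (420x560x3 uint8, red, green, blue), "vertical_fov" (degrees; the focal length in pixels is half the picture's height over the tangent of half this angle, whatever the lens; pixels are square), "cx", "cy" (the principal point, pixels), "R" (3x3) and "t" (3): a world point X has camera coordinates R X + t. Camera axes: x right, y down, z forward; pixel columns grow to the right and rows downward; lengths in m; the calibration is good to about 2 mm. A picture is of the moment at which its call begins. There is no depth.
- bot.finish_job(): hands the job in; it is judged then, once.
Trained networks look in a picture, given as the dict that the camera call returned (one of the last four; its "shot" number tells which), for a name from the list of things; names that differ only in an ending like _2 or _b are one class to them, and where a whole thing is asked for, a point or a joint stands for the part that bears it (a point fixed in the world has none). Each returns a list of dicts, best first, with "score" (0 to 1); they miss things now and then, are a little off and sometimes report something else, mostly with a low value. They report only what shows in the picture. A call takes as long as a camera call. They do not tell look-alikes from the thing itself.
- vision.recognise(picture, thing): "centre" ([x, y, z] in m, in world coordinates, good to about 4 mm: the middle of the surface that is visible of it).
- vision.cut_out(picture, thing): "pixels" (420x560 bool, what is visible of it).
The state is a dict: "time": time; "joint_pos": joint angles; "dq": joint speeds; "effort": joint torques, N m; "eef_pos": TCP position; "tcp_rot": TCP orientation; "contact_force": force on the tool from outside, world axes, zero at the start; "wrist_torque": the same for the moment, N m; "width": finger opening in m; "grip_force": force on a finger pad.
Only numpy, scipy, OpenCV 4.12 (cv2) and the standard library are available. Lean on these libraries where they do the work, as an engineer would, in place of code of your own. Each camera call takes 0.05 s, during which the arm holds its last target. There are 200 camera calls.

## Task

The louvred cover over the fan in the lid of the microscope's light box has to come off for cleaning. With the fingertips press its snap tab down and, keeping it down so that the cover is free, push the cover along its rails until all of it is out of the rails and it lies loose and flat on the empty part of the lid behind them. Do not pinch or lift the cover or push it off the box, and leave the objective, the bottle and the slide box where they stand.

Things in the scene. Friction and masses are not known exactly. Their poses are not given: they have to be found in the camera images.
- lightbox: White light-source box, fixed, 340 (x) x 220 (y) x 85 mm high, flat lid at z = 85 mm. Origin under its centre, z up; its front panel faces its own -x, roughly towards the robot. Two aluminium rails stand on the lid along the box's x, one on either side of the cover. Low end stops keep the cover from sliding towards -x.
- rail_end (a point): Point on the lid midway between the rails, at their far (+x) end, where the cover comes out; beyond it 190 mm of bare lid. Axes as the box. The rails are 14.5 mm high; their lips, 68 mm apart, reach inward over the cover's edges, underside 10.5 mm above the lid, and run back 116 mm from here.
- cover: Grey plastic fan cover, loose, about 140 g, 128 (x) x 84 mm (y). Origin on its underside, 66 mm from its tail (-x, tab) end; at the start at x = -80, y = 0, z = 85 mm in the box's frame, same axes. Head 84 mm: louvred grille 9 mm thick; tail 44 mm: 3 mm plate under the tab. Slides only along the box's +x, with 5 to 12 N in the rails; once out nothing guides it and about 1 N moves it.
- cover_tail (a point): Middle of the cover's tail (-x) edge, on its underside. At the start it lies 126 mm short of (on the -x side of) the rails' far end.
- tab (a joint): Snap tab, rad: 0 sprung up (latched), 0.16 fully down. A leaf hinged on the cover, free end 44 mm from the hinge towards the tail. Up, its two ears are stopped by the near ends of the rail lips; above about 0.09 they pass below. Hold it down for the first 10 mm of travel; then the lips hold it down until the cover leaves the rails. Free end: 4 mm to release, 7 mm to the stop, 3 to 5 N.
- tab_pad (a point): Middle of the tab's ribbed thumb pad, on its surface, at the start 22 mm above the lid. Pad 32 mm long (x) x 28 wide, sloping up 0.13 rad to the free (-x) end; level when pressed. 17 mm from here towards +x an upright thumb stop, 28 mm wide, top 10 mm above this point, crosses the tab: fingertips press the pad and push the cover by this stop. Only the stop stands higher than the pad here.
- objective: Steel microscope objective, loose, 25 mm diameter, 47 high, standing on the lid beside the rails or the bare part; origin under its centre. Leave it alone.
- oil: Small amber bottle with a black cap, loose, 32 mm diameter, 75 high, standing on the table beside the box; origin under its centre. Leave it alone.
- slidebox: White closed slide box, loose, 99 x 83 x 35 mm, on the table on the other side of the box; origin under its centre. Leave it alone.
Not all that is in view belongs to the job. Leave any orange, red or yellow look-alike of the cover alone.

How it is judged:
By the outcome, as a careful person would: the job done as asked, in the order asked, and still so for the second after the job is handed in, with the robot touching nothing.
It also fails if it takes over 38 s, if anything falls off the work surface, if the arm or the gripper's body presses on something with over 40 N, if the wrist force passes 120 N, or if a joint passes its speed limit or range.

## Working session

There is one attempt and no reset: what is moved stays moved. The work goes in short steps, Python scripts to look and compute and a shell command to move; the robot and the scene stay as the last step left them, time stands still between calls to the robot, and variables do not carry over. Pictures are saved under pics/ and viewed, at most 10 in all, crops included, and the job is handed in when it is done.

```bash
mkdir -p pics
cat > h.py <<'E'
import numpy as np, cv2
from cell import bot, vision
def save(p,n): cv2.imwrite(f'pics/{n}.png',cv2.cvtColor(p['color'],cv2.COLOR_RGB2BGR))
def f(p): return p['color'].shape[0]/2/np.tan(np.radians(p['vertical_fov'])/2)
def proj(p,X):
    c=np.array(p['R'])@np.array(X)+p['t']; return np.array([p['cx'],p['cy']])+f(p)*c[:2]/c[2]
def onplane(p,uv,z):
    d=np.array([(uv[0]-p['cx'])/f(p),(uv[1]-p['cy'])/f(p),1]); R=np.array(p['R']); o=-R.T@p['t']; d=R.T@d
    return o+d*(z-o[2])/d[2]
E
python3 - <<'E'
from h import *
print({k:v for k,v in bot.observe().items() if k in('time','eef_pos','tcp_rot','width','contact_force')})
a=vision.capture('scene');b=vision.capture('top')
save(a,'s0');save(b,'t0')
for n,p in(('s',a),('t',b)):
  for th in('lightbox','cover','tab_pad','tab','cover_tail','rail_end','objective','oil','slidebox'):
    try:
      for r in vision.recognise(p,th)[:3]: print(n,th,round(r['score'],2),np.round(r['centre'],3),proj(p,r['centre']).round())
    except Exception as e: print(n,th,e)
E
```

```text
{'time': 0.0, 'eef_pos': array([ 0.2233989 , -0.47458979,  0.20214881]), 'tcp_rot': array([-7.68018296e-04,  9.75921315e-01,  2.18121506e-01, -6.84860164e-05]), 'contact_force': array([-1.50352019, -0.36499986,  0.57350666]), 'width': 0.0916203497085784}
s lightbox 0.8 [0.662 0.144 0.081] [333. 289.]
s cover 0.95 [ 0.532 -0.368  0.009] [122. 217.]
s cover 0.89 [0.266 0.219 0.011] [402. 199.]
s cover 0.86 [ 0.353 -0.196  0.011] [224. 186.]
s tab_pad 0.92 [ 0.572 -0.135  0.021] [210. 247.]
s tab_pad 0.9 [0.485 0.066 0.105] [317. 209.]
s tab_pad 0.71 [ 0.31  -0.204  0.022] [228. 172.]
s tab 0.93 [0.479 0.061 0.107] [316. 207.]
s tab 0.74 [ 0.572 -0.373  0.021] [110. 223.]
s tab 0.59 [ 0.309 -0.202  0.02 ] [229. 173.]
s cover_tail 0.87 [0.514 0.08  0.093] [320. 224.]
s cover_tail 0.85 [ 0.584 -0.172  0.008] [192. 252.]
s cover_tail 0.79 [ 0.529 -0.366  0.006] [124. 217.]
s rail_end 0.92 [0.666 0.143 0.081] [333. 290.]
s objective 0.73 [0.527 0.179 0.115] [370. 231.]
s oil 0.57 [0.565 0.337 0.047] [446. 289.]
s slidebox 0.86 [ 0.763 -0.023  0.038] [224. 324.]
s slidebox 0.43 [0.527 0.178 0.11 ] [369. 232.]
t lightbox 0.96 [0.596 0.122 0.083] [220. 179.]
t cover 0.87 [0.261 0.216 0.007] [188. 309.]
t cover 0.82 [ 0.522 -0.377  0.004] [404. 209.]
t cover 0.78 [ 0.57  -0.178  0.01 ] [332. 192.]
t tab_pad 0.82 [ 0.565 -0.375  0.015] [404. 193.]
t tab_pad 0.79 [0.218 0.198 0.022] [194. 326.]
t tab_pad 0.68 [0.471 0.06  0.11 ] [244. 225.]
t tab 0.5 [ 0.563 -0.132  0.021] [316. 194.]
t tab 0.5 [0.222 0.205 0.019] [191. 324.]
t tab 0.5 [ 0.564 -0.376  0.022] [405. 193.]
t cover_tail 0.93 [ 0.339 -0.199  0.009] [343. 276.]
t cover_tail 0.81 [0.509 0.076 0.089] [238. 211.]
t cover_tail 0.74 [0.26  0.216 0.01 ] [188. 309.]
t rail_end 0.85 [0.597 0.123 0.084] [220. 178.]
t oil 0.61 [0.555 0.329 0.043] [145. 198.]
t slidebox 0.79 [ 0.739 -0.027  0.032] [277. 131.]
```

View pics/t0.png

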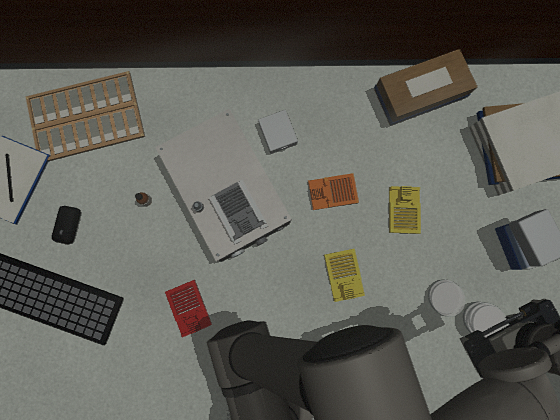

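View pics/s0.png

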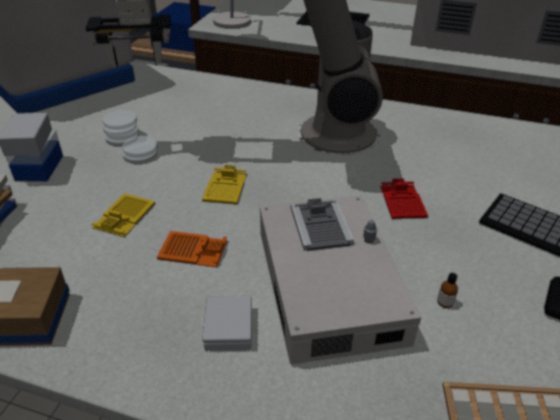

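The top view shows the box around (222,185), the grey cover and rails at (238,213) and the objective at (197,207). Things that could be taken for the cover are orange (333,191), yellow (404,209), yellow (344,274) and red (188,308). The grey one on the box is the target, and its tab end faces the robot at about (247,228).

Run:
```python
from h import *
b=vision.capture('top')
c=b['color'][100:275,140:305]
cv2.imwrite('pics/crop1.png',cv2.cvtColor(cv2.resize(c,None,fx=3.4,fy=3.4,interpolation=cv2.INTER_CUBIC),cv2.COLOR_RGB2BGR))
a=vision.capture('scene')
c=a['color'][185:365,245:425]
cv2.imwrite('pics/crop2.png',cv2.cvtColor(cv2.resize(c,None,fx=3.3,fy=3.3,interpolation=cv2.INTER_CUBIC),cv2.COLOR_RGB2BGR))
```

```text
(no output)
```

View pics/crop1.png

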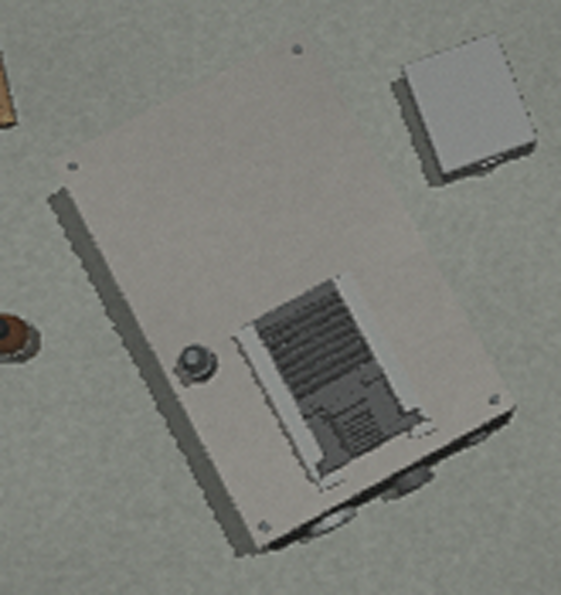

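View pics/crop2.png

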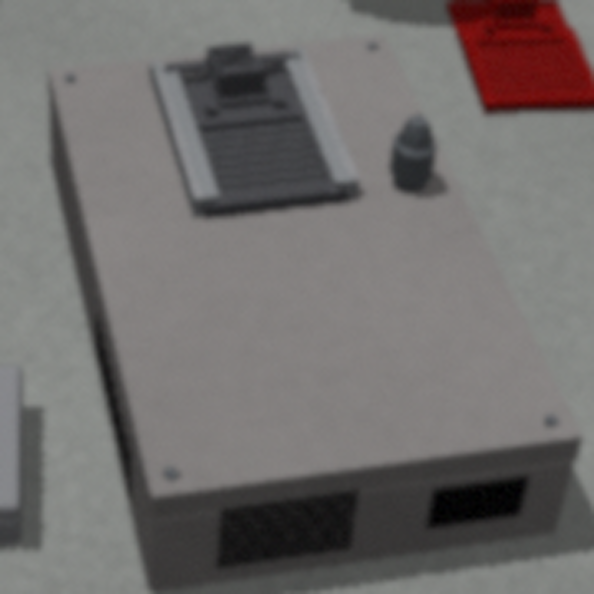

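Both crops show the lid's four corner screws, the grey cover with its tab and stop at the front end, and the objective outside the left rail. I'll fit the box pose from the screws.

```bash
cat >> h.py <<'E'
def box(C,yaw,P):
    c,s=np.cos(yaw),np.sin(yaw); return np.array([C[0]+c*P[0]-s*P[1],C[1]+s*P[0]+c*P[1],P[2]])
E
python3 - <<'E'
from h import *
p=vision.capture('top');q=vision.capture('scene')
S=np.array([(72,167),(297,50),(494,399),(264,527)])/3.4+(140,100)
T=np.array([(550,421),(172,474),(70,78),(373,47)])/3.3+(245,185)
for n,P,U in(('top',p,S),('scene',q,T)):
    W=np.array([onplane(P,u,.085)[:2] for u in U]); c=W.mean(0)
    x=(W[0]+W[1]-W[2]-W[3])/2;y=(W[0]+W[3]-W[1]-W[2])/2
    print(n,c.round(4),np.hypot(*x),np.hypot(*y),np.arctan2(x[1],x[0]),np.arctan2(-y[0],y[1]))
    for th in ('tab_pad','tab','cover','objective'):
        for r in vision.recognise(P,th): 
            if r['centre'][2]>.06: 
                d=r['centre'][:2]-c; t=np.arctan2(x[1],x[0]); print(th,r['score'],(d[0]*np.cos(t)+d[1]*np.sin(t)).round(4),(-d[0]*np.sin(t)+d[1]*np.cos(t)).round(4),r['centre'][2].round(3))
E
```

```text
top [0.5845 0.1157] 0.3146125284342431 0.19588054293744947 0.49263294281344405 0.49197028481767907Traceback (most recent call last):
  File "<stdin>", line 12, in <module>
AttributeError: 'float' object has no attribute 'round'
```

```bash
cat > m.py <<'E'
from h import *
p=vision.capture('top');q=vision.capture('scene')
S=np.array([(72,167),(297,50),(494,399),(264,527)])/3.4+(140,100)
T=np.array([(550,421),(172,474),(70,78),(373,47)])/3.3+(245,185)
for n,P,U in(('top',p,S),('scene',q,T)):
    W=np.array([onplane(P,u,.085)[:2] for u in U]); c=W.mean(0)
    x=(W[0]+W[1]-W[2]-W[3])/2;y=(W[0]+W[3]-W[1]-W[2])/2
    t=np.arctan2(x[1],x[0])
    print(n,c.round(4),np.hypot(*x),np.hypot(*y),t,np.arctan2(-y[0],y[1]))
    for th in ('tab_pad','tab','cover','objective'):
        for r in vision.recognise(P,th): 
            if r['centre'][2]>.06: 
                d=r['centre'][:2]-c; print(th,round(r['score'],2),np.round([d[0]*np.cos(t)+d[1]*np.sin(t),-d[0]*np.sin(t)+d[1]*np.cos(t),r['centre'][2]],4))
E
python3 m.py
```

```text
top [0.5845 0.1157] 0.3146125284342431 0.19588054293744947 0.49263294281344405 0.49197028481767907
tab_pad 0.5 [-0.1268  0.0007  0.1101]
tab 0.64 [-0.087  -0.0011  0.0903]
tab 0.62 [-0.1238  0.0032  0.1078]
cover 0.8 [-0.0849  0.0024  0.0922]
objective 0.46 [-0.032   0.0829  0.116 ]
scene [0.584  0.1206] 0.31601010371956195 0.1960187845038863 0.4904074486387285 0.4920456782460531
tab_pad 0.67 [-0.118  -0.0026  0.1075]
tab 0.6 [-0.1196 -0.0076  0.1077]
cover 0.98 [-0.0772 -0.0033  0.0929]
objective 0.66 [-0.0223  0.0796  0.1088]
```

Box centre is about (0.584, 0.118) with yaw 0.4915, and the pad is at box x ≈ -0.123, z ≈ 0.107. Next I shut the fingers and move over the pad.

```bash
python3 -m pendant '[[0,0,0,-1.5],[0,0,0,-1.5],[15,-10,0,0],[25,-19,0,0],[27,-20,0,0],[27,-20,0,0],[27,-20,0,0],[27,-20,0,0],[27,-20,0,0],[27,-20,0,0],[27,-20,0,0],[27,-20,0,0],[27,-20,0,0],[27,-20,0,0],[27,-20,0,0],[27,-20,0,0],[27,-20,0,0],[27,-20,0,0],[27,-20,0,0],[20,-15,10,0]]' 1
cat > st.py <<'E'
from h import *
C=np.array([.5845,.118]);Y=.4915
o=bot.observe(); d=o['eef_pos'][:2]-C
from scipy.spatial.transform import Rotation as Ro
q=o['tcp_rot']; M=Ro.from_quat([*q[1:],q[0]]).as_matrix()
c,s=np.cos(Y),np.sin(Y)
f_=o['contact_force']
print('t',round(o['time'],2),'box mm',(1e3*np.array([c*d[0]+s*d[1],-s*d[0]+c*d[1],o['eef_pos'][2]])).round(1),'yawerr',round(np.degrees(np.arctan2(M[1,0],M[0,0])-Y),2),'Fbox',np.round([c*f_[0]+s*f_[1],-s*f_[0]+c*f_[1],f_[2]],1),'w',round(o['width'],4))
E
python3 st.py
```

```text
time: 3.42
eef_pos: [0.4727, 0.0502, 0.1943]
tcp_rot: [0.0, 0.97, 0.244, 0.002]
contact_force: [0.7, -0.4, 0.2]
width: 0.0003
grip_force: 0.0
t 3.42 box mm [-130.5   -7.   194.3] yawerr 0.1 Fbox [ 0.4 -0.7  0.2] w 0.0003
```

```bash
python3 -m pendant '[[0,-3,15,0],[0,-3,20,0],[0,-1,20,0],[0,0,15,0],[0,0,4,0],[0,0,0,0]]'
python3 st.py
python3 - <<'E'
from h import *
for n,(r,c) in(('scene',(175,275)),('top',(170,190))):
    b=vision.capture(n); i=b['color'][r:r+75,c:c+95] if n=='scene' else b['color'][r:r+75,c:c+95]
    i=cv2.resize(i,None,fx=4,fy=4,interpolation=cv2.INTER_CUBIC)
    globals()[n]=i
cv2.imwrite('pics/c3.png',cv2.cvtColor(np.hstack([scene,top]),cv2.COLOR_RGB2BGR))
E
```

```text
time: 3.92
eef_pos: [0.4669, 0.054, 0.118]
tcp_rot: [-0.0, 0.97, 0.244, -0.001]
contact_force: [-0.4, 0.2, -0.8]
width: 0.0001
grip_force: 0.0
t 3.92 box mm [-133.9   -0.9  118. ] yawerr 0.04 Fbox [-0.2  0.4 -0.8] w 0.0001
```

View pics/c3.png

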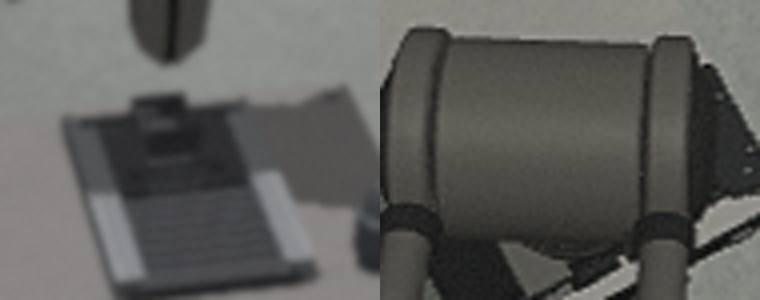

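The scene crop shows the fingertips at (317,191), above and behind the tab's stop at about (315,200); the arm hides the view from the top. I'll check this against the projected model.

Run:
```python
from h import *
b=vision.capture('scene'); C=[.5845,.118];Y=.4915
g=lambda u:((u-[275,175])*4).round(0)
print('tcp',g(proj(b,bot.observe()['eef_pos'])))
for n,P in dict(stopL=(-.108,-.014,.117),stopR=(-.108,.014,.117),stopbot=(-.108,0,.104),tailL=(-.146,-.042,.085),tailR=(-.146,.042,.085),headL=(-.018,-.042,.094),headR=(-.018,.042,.094),railLend=(-.02,-.034,.0995),railRend=(-.02,.034,.0995),freeL=(-.146,-.014,.109),freeR=(-.146,.014,.109)).items(): print(n,g(proj(b,box(C,Y,P))))
```

```text
tcp [156.  91.]
stopL [143. 128.]
stopR [198. 122.]
stopbot [169. 146.]
tailL [ 71. 137.]
tailR [229. 121.]
headL [125. 290.]
headR [298. 270.]
railLend [141. 277.]
railRend [282. 260.]
freeL [126.  95.]
freeR [179.  90.]
```

```bash
python3 -m pendant '[[2,0,1,0],[2,0,1,0],[1,-1,1,0],[0,0,1,0],[0,0,0,0],[0,0,0,0]]'
python3 st.py
python3 - <<'E'
from h import *
b=vision.capture('scene'); i=b['color'][160:240,275:375]
print((proj(b,bot.observe()['eef_pos'])-[275,160])*7)
cv2.imwrite('pics/c4.png',cv2.cvtColor(cv2.resize(i,None,fx=7,fy=7,interpolation=cv2.INTER_CUBIC),cv2.COLOR_RGB2BGR))
E
```

```text
time: 4.57
eef_pos: [0.4714, 0.0573, 0.1148]
tcp_rot: [0.0, 0.97, 0.244, -0.0]
contact_force: [-0.9, 0.7, 0.9]
width: 0.0004
grip_force: 0.0
t 4.57 box mm [-1.284e+02 -1.000e-01  1.148e+02] yawerr 0.04 Fbox [-0.5  1.   0.9] w 0.0004
[281.30190286 287.08140235]
```

View pics/c4.png

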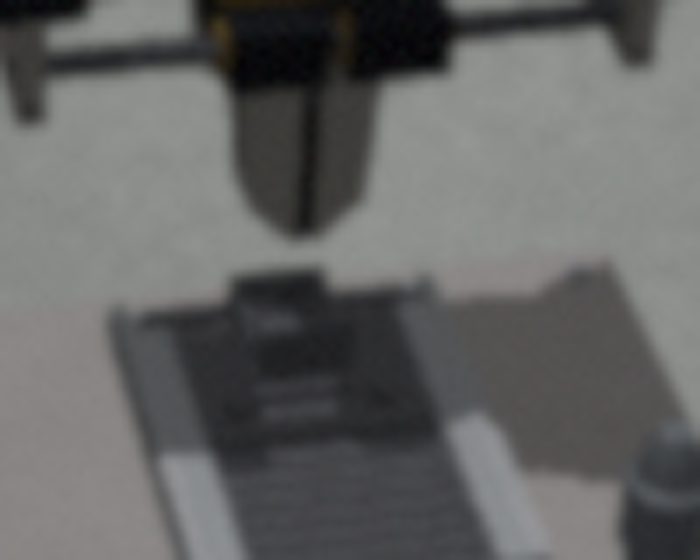

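```bash
python3 - <<'E'
from h import *
b=vision.capture('scene'); C=np.array([.5845,.118]);Y=.4915;c,s=np.cos(Y),np.sin(Y)
print('cam',-np.array(b['R']).T@b['t'])
def B(w): d=w[:2]-C; return np.round([c*d[0]+s*d[1],-s*d[0]+c*d[1],w[2]],4)
for z in(.115,.122,.13): print(B(onplane(b,np.array([302,238])/7+[275,160],z)))
for uv in((232,272),(325,268)): print('free',B(onplane(b,np.array(uv)/7+[275,160],.109)))
E
python3 -m pendant '[[0,0,2,0],[0,0,2,0],[0,0,2,0],[0,0,1,0],[0,0,0,0]]'; python3 st.py
```

```text
cam [1.30833927 0.24959113 0.77133679]
[-0.1501  0.0111  0.115 ]
[-0.1411  0.0086  0.122 ]
[-0.1307  0.0057  0.13  ]
free [-0.1451 -0.0108  0.109 ]
free [-0.1425  0.0165  0.109 ]
time: 5.08
eef_pos: [0.4712, 0.0572, 0.1074]
tcp_rot: [-0.0, 0.97, 0.244, -0.0]
contact_force: [-0.1, 0.3, 0.5]
width: 0.0004
grip_force: 0.0
t 5.08 box mm [-1.286e+02 -1.000e-01  1.074e+02] yawerr 0.04 Fbox [0.1 0.3 0.5] w 0.0004
```

```bash
python3 -m pendant '[[0,1,1,0],[0,1,1,0],[0,0,1,0],[0,0,0,0]]'; python3 st.py;python3 -m pendant '[[0,0,1,0],[0,0,1,0],[0,0,1,0],[0,0,0,0]]'; python3 st.py
```

```text
time: 5.42
eef_pos: [0.4723, 0.0554, 0.1046]
tcp_rot: [-0.0, 0.97, 0.244, -0.0]
contact_force: [0.4, 0.6, 0.1]
width: 0.0004
grip_force: 0.0
t 5.42 box mm [-128.5   -2.2  104.6] yawerr 0.03 Fbox [0.6 0.3 0.1] w 0.0004
time: 5.75
eef_pos: [0.4722, 0.0555, 0.1016]
tcp_rot: [0.0, 0.97, 0.244, -0.0]
contact_force: [-0.9, 0.2, 0.6]
width: 0.0005
grip_force: 0.0
t 5.75 box mm [-128.5   -2.1  101.6] yawerr 0.04 Fbox [-0.7  0.6  0.6] w 0.0005
```

Run:
```python
from h import *
b=vision.capture('scene'); i=b['color'][160:240,275:375]
print((proj(b,bot.observe()['eef_pos'])-[275,160])*7)
cv2.imwrite('pics/c5.png',cv2.cvtColor(cv2.resize(i,None,fx=7,fy=7,interpolation=cv2.INTER_CUBIC),cv2.COLOR_RGB2BGR))
```

```text
[272.4447116  323.46355745]
```

View pics/c5.png

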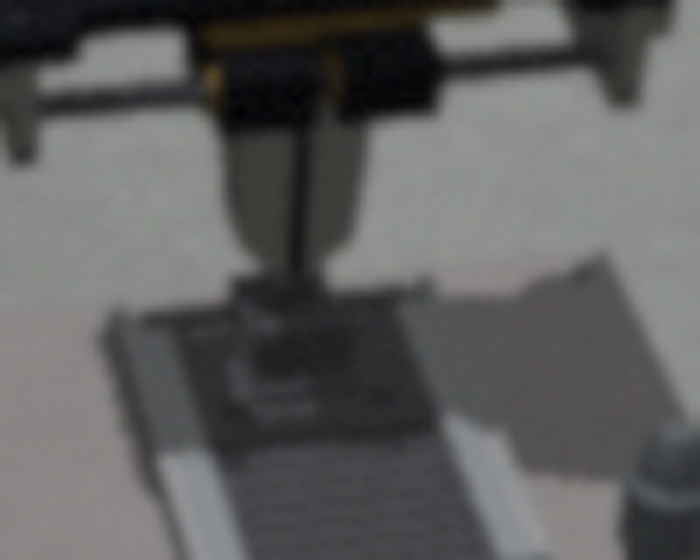

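The tips now project about 14 mm above where the reported TCP should be. They line up with the tab column, so I'll keep descending with force checks.

```bash
python3 -m pendant '[[0,1,1,0],[0,1,1,0],[0,0,1,0],[0,0,0,0]]'; python3 st.py;python3 -m pendant '[[0,0,1,0],[0,0,1,0],[0,0,0,0]]'; python3 st.py;python3 -m pendant '[[0,0,1,0],[0,0,1,0],[0,0,0,0]]'; python3 st.py
```

```text
time: 6.13
eef_pos: [0.4732, 0.0537, 0.0986]
tcp_rot: [-0.0, 0.97, 0.244, -0.0]
contact_force: [-0.0, -0.1, 1.0]
width: 0.0002
grip_force: 0.0
t 6.13 box mm [-128.5   -4.2   98.6] yawerr 0.03 Fbox [-0.1 -0.1  1. ] w 0.0002
time: 6.38
eef_pos: [0.4732, 0.0537, 0.0966]
tcp_rot: [-0.0, 0.97, 0.244, -0.0]
contact_force: [-0.5, 0.3, -0.4]
width: 0.0004
grip_force: 0.0
t 6.38 box mm [-128.5   -4.1   96.6] yawerr 0.04 Fbox [-0.3  0.5 -0.4] w 0.0004
time: 6.63
eef_pos: [0.4732, 0.0538, 0.0946]
tcp_rot: [-0.0, 0.97, 0.244, -0.0]
contact_force: [0.2, 1.4, -0.4]
width: 0.0002
grip_force: 0.0
t 6.63 box mm [-128.4   -4.1   94.6] yawerr 0.04 Fbox [ 0.8  1.1 -0.4] w 0.0002
```

```bash
python3 -m pendant '[[0,0,1,0],[0,0,0,0]]'; python3 -m pendant '[[0,0,1,0],[0,0,0,0]]'; python3 st.py;python3 - <<'E'
from h import *
b=vision.capture('scene'); i=b['color'][160:240,275:375]
cv2.imwrite('pics/c6.png',cv2.cvtColor(cv2.resize(i,None,fx=8,fy=7.5,interpolation=cv2.INTER_CUBIC),cv2.COLOR_RGB2BGR))
E
```

```text
time: 6.8
eef_pos: [0.4732, 0.0537, 0.0936]
tcp_rot: [0.0, 0.97, 0.244, -0.0]
contact_force: [-0.3, -0.4, 0.1]
width: 0.0003
grip_force: 0.0
time: 6.97
eef_pos: [0.4733, 0.0537, 0.0927]
tcp_rot: [0.0, 0.97, 0.244, -0.0]
contact_force: [0.5, 0.1, -0.1]
width: 0.0004
grip_force: 0.0
t 6.97 box mm [-128.4   -4.2   92.7] yawerr 0.04 Fbox [ 0.5 -0.2 -0.1] w 0.0004
```

View pics/c6.png

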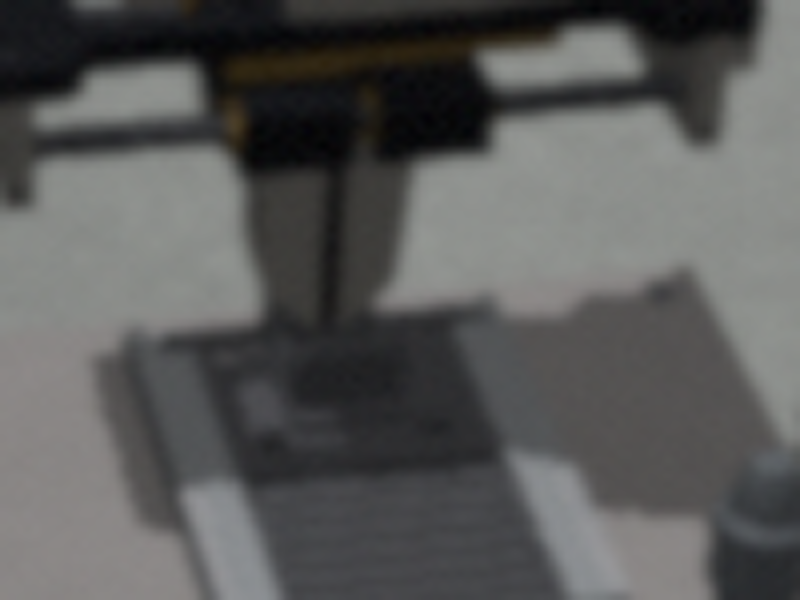

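The finger now covers the tab's free end, with its tip at about row 320 of this crop. That puts it in front of the free end, just above the pad, so I continue in 1 mm steps.

```bash
for i in 1 2 3; do python3 -m pendant '[[0,0,1,0],[0,0,0,0]]' >/dev/null; python3 st.py; done
```

```text
t 7.18 box mm [-128.4   -4.2   91.7] yawerr 0.04 Fbox [-0.2 -0.1 -0.4] w 0.0
t 7.35 box mm [-128.4   -4.2   90.7] yawerr 0.04 Fbox [-0.9  0.1  0.1] w 0.0003
t 7.52 box mm [-128.4   -4.2   89.6] yawerr 0.04 Fbox [-0.5  0.3  0. ] w 0.0004
```

Run:
```python
from h import *
b=vision.capture('scene');n=b['color'].astype(int)
s=cv2.cvtColor(cv2.imread('pics/s0.png'),cv2.COLOR_BGR2RGB).astype(int)
print('rows 190-222; cols 304..330 gray s0 | now, then r-b now')
for r in range(192,218):
    print(r,*(f'{v:3d}' for v in s[r,302:332:2].mean(-1).astype(int)),' | ',*(f'{v:3d}' for v in n[r,302:332:2].mean(-1).astype(int)),' | ',*(f'{v:3d}' for v in (n[r,302:332:2,0]-n[r,302:332:2,2])))
o=bot.observe();print(o['effort'].round(2),o['wrist_torque'].round(2),o['joint_pos'].round(3))
for th in('tab_pad','tab','cover'):
  for r in vision.recognise(b,th):
    if r['centre'][2]>.06: print(th,round(r['score'],2),r['centre'].round(4))
```

```text
rows 190-222; cols 304..330 gray s0 | now, then r-b now
192 133 133 134 135 136 137 136 137 138 136 136 137 139 142 138  |  140 127  70  58  60  59  52  24  52  60  60  84 137 147 144  |    0   0   2   3   4   3   4   1   4   4   3   3   0   0   0
193 137 135 135 136 135 136 136 137 137 137 136 138 138 139 138  |  142 132  75  57  59  60  50  23  53  60  61  89 140 145 143  |    0   1   3   3   4   4   4   1   3   4   4   4   0   1   0
194 137 136 135 136 135 134 135 137 138 137 137 139 137 139 137  |  144 135  81  60  59  58  51  22  52  60  61  93 139 144 144  |    0   0   2   5   4   5   3   0   3   4   3   2   1   1   0
195 136 136 135 135 134 134 135 137 137 138 137 136 137 139 138  |  144 138  89  59  59  59  51  25  54  59  62  97 140 144 145  |    0   1   2   4   4   4   3   1   4   4   5   3   1   1   0
196 133 136 134 136 136 135 135 134 134 134 138 138 137 137 139  |  140 139 104  62  60  59  50  25  54  59  62 102 141 144 146  |    1   2   1   3   4   4   3   1   3   4   5   1   0   1   1
197 132 135 135 133 133 129 126 125 123 122 134 136 136 137 138  |  137 139 116  66 
[... 3507 characters left out ...]
  -1  -4  -4  -3  -4  -4  -2  -2  -2  -3   0  -2  -2  -2
216 100  76  74  72  68  53  52  50  49  50  54  53  57  52  50  |   65  52  71  71  66  57  54  50  42  43  42  41  43  39  40  |   -3  -3  -3  -4  -5  -4  -3  -3  -1  -2  -2  -1  -4  -2  -3
217 104  75  71  66  64  57  54  54  59  59  64  66  68  54  51  |   68  51  64  59  60  58  55  52  45  44  44  45  45  39  41  |   -3  -3  -3  -3  -3  -4  -2  -3  -2  -1  -3  -3  -2  -3  -3
[ -0.   -40.54 -19.66   0.06  -0.07   0.  ] [-0.03 -0.02 -0.01] [-0.048  0.385  1.813 -0.     0.944  1.031]Traceback (most recent call last):
  File "<stdin>", line 10, in <module>
AttributeError: 'list' object has no attribute 'round'. Did you mean: 'count'?
```

```bash
python3 - <<'E'
from h import *
b=vision.capture('scene'); C=np.array([.5845,.118]);Y=.4915;c,s=np.cos(Y),np.sin(Y)
def B(w): d=w[:2]-C; return np.round([c*d[0]+s*d[1],-s*d[0]+c*d[1],w[2]],4)
for uv in((315,203.5),(314.5,198.5),(316,205),(316,209)):
  print(uv,[B(onplane(b,uv,z)) for z in(.09,.097,.104,.109,.117)])
for th in('tab_pad','tab','cover'):
  for r in vision.recognise(b,th):
    if r['centre'][2]>.06: print(th,round(r['score'],2),B(np.array(r['centre'])))
s=cv2.cvtColor(cv2.imread('pics/s0.png'),cv2.COLOR_BGR2RGB).astype(int)
print((s[199:206,308:322:2,0]-s[199:206,308:322:2,2]))
E
python3 -m pendant '[[0,0,1,0],[0,0,0,0]]' >/dev/null; python3 st.py
```

```text
(315, 203.5) [array([-0.1514,  0.006 ,  0.09  ]), array([-0.1427,  0.0037,  0.097 ]), array([-0.1339,  0.0013,  0.104 ]), array([-0.1277, -0.0004,  0.109 ]), array([-0.1177, -0.0031,  0.117 ])]
(314.5, 198.5) [array([-0.1684,  0.0089,  0.09  ]), array([-0.1594,  0.0065,  0.097 ]), array([-0.1505,  0.0041,  0.104 ]), array([-0.1442,  0.0023,  0.109 ]), array([-0.134 , -0.0004,  0.117 ])]
(316, 205) [array([-0.1461,  0.0069,  0.09  ]), array([-0.1374,  0.0046,  0.097 ]), array([-0.1287,  0.0022,  0.104 ]), array([-0.1225,  0.0005,  0.109 ]), array([-0.1126, -0.0023,  0.117 ])]
(316, 209) [array([-0.1331,  0.0039,  0.09  ]), array([-0.1245,  0.0015,  0.097 ]), array([-0.116 , -0.0008,  0.104 ]), array([-0.1099, -0.0025,  0.109 ]), array([-0.1001, -0.0052,  0.117 ])]
tab_pad 0.81 [-0.1091  0.0006  0.1042]
tab_pad 0.45 [ 0.0835 -0.0173  0.0845]
tab 0.58 [-0.117  -0.0025  0.103 ]
tab 0.27 [-0.0743  0.002   0.0923]
cover 0.96 [-0.0736  0.0014  0.0911]
cover 0.62 [ 0.0797 -0.0144  0.0834]
[[-1 -2 -1 -2 -3 -3 -2]
 [-1 -3 -3 -4 -2 -2 -2]
 [-1 -2 -4 -4 -4 -2 -3]
 [-1 -3 -2 -2 -3 -3 -4]
 [-2 -4 -3 -3 -3 -3 -3]
 [-2 -4 -4 -2 -3 -3 -4]
 [-2 -3 -3 -3 -4 -4 -3]]
t 7.98 box mm [-128.4   -4.1   88.7] yawerr 0.04 Fbox [-0.9 -0.1  0.1] w -0.0001
```

```bash
for i in 1 2 3; do python3 -m pendant '[[0,0,1,0],[0,0,0,0]]' >/dev/null; python3 st.py; done
```

```text
t 8.15 box mm [-128.4   -4.1   87.6] yawerr 0.04 Fbox [-0.4 -0.  -0.2] w 0.0005
t 8.32 box mm [-128.4   -4.1   86.6] yawerr 0.04 Fbox [-0.5  0.4 -0.1] w 0.0006
t 8.48 box mm [-128.4   -4.2   85.7] yawerr 0.04 Fbox [ 0.3 -0.2  0.1] w 0.0006
```

Run:
```python
from h import *
b=vision.capture('scene'); i=b['color'][175:230,285:355]
s=cv2.cvtColor(cv2.imread('pics/s0.png'),cv2.COLOR_BGR2RGB)[175:230,285:355]
i=np.hstack([s,i]); i=np.clip(i.astype(float)*1.7,0,255).astype(np.uint8)
cv2.imwrite('pics/c7.png',cv2.cvtColor(cv2.resize(i,None,fx=5.7,fy=8,interpolation=cv2.INTER_CUBIC),cv2.COLOR_RGB2BGR))
```

```text
(no output)
```

View pics/c7.png

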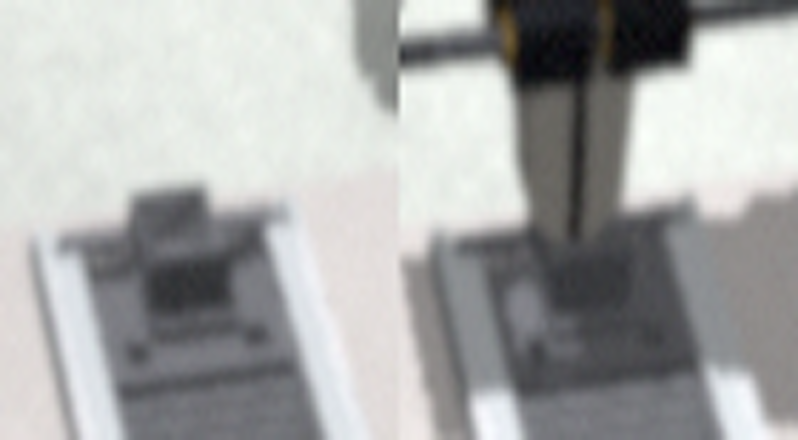

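The image now shows the tips just above the pad behind the stop, about 19 mm above the reported TCP. Contact should be close.

```bash
for i in 1 2 3; do python3 -m pendant '[[0,0,1,0],[0,0,0,0]]' >/dev/null; python3 st.py; done
```

```text
t 8.7 box mm [-128.3   -4.2   84.7] yawerr 0.04 Fbox [-0.6 -0.2  0.4] w 0.0007
t 8.87 box mm [-128.4   -4.2   83.7] yawerr 0.04 Fbox [-0.7 -0.1  1.6] w 0.0003
t 9.03 box mm [-128.5   -4.3   82.8] yawerr 0.04 Fbox [-0.6 -0.2  1.7] w 0.0003
```

```bash
for i in 1 2 3; do python3 -m pendant '[[0,0,1,0],[0,0,0,0]]' >/dev/null; python3 st.py; done
```

```text
t 9.2 box mm [-128.5   -4.2   81.8] yawerr 0.04 Fbox [-1.4 -0.8  2.8] w 0.0004
t 9.37 box mm [-128.5   -4.2   80.7] yawerr 0.04 Fbox [-1.9 -1.   5. ] w 0.0002
t 9.53 box mm [-128.6   -4.2   79.8] yawerr 0.04 Fbox [-4.1 -0.2  5.4] w 0.0004
```

```bash
python3 -m pendant '[[0,0,1,0],[0,0,0,0]]' >/dev/null; python3 st.py; python3 -m pendant '[[1,0,0.5,0],[1,0,0,0],[0,0,0,0]]' >/dev/null; python3 st.py
```

```text
t 9.7 box mm [-128.7   -4.2   79. ] yawerr 0.05 Fbox [-4.  -0.3  8.8] w 0.0003
t 9.95 box mm [-127.7   -4.2   78.8] yawerr 0.06 Fbox [-9.5 -0.8 12.5] w 0.0
```

```bash
python3 -m pendant '[[1,0,0,0],[1,0,0,0],[1,0,0,0],[0,0,0,0]]' >/dev/null; python3 st.py; python3 -m pendant '[[1,0,0,0],[1,0,0,0],[1,0,0,0],[0,0,0,0]]' >/dev/null; python3 st.py
```

```text
t 10.28 box mm [-124.6   -4.1   78.8] yawerr 0.06 Fbox [-8.3  0.5 12.9] w 0.0005
t 10.62 box mm [-121.6   -4.1   78.8] yawerr 0.06 Fbox [-8.3  0.6 13.3] w 0.0003
```

```bash
python3 -m pendant '[[2,0,0,0],[2,0,0,0],[2,0,0,0],[2,0,0,0],[0,0,0,0]]' >/dev/null; python3 st.py
cat > cv.py <<'E'
from h import *
C=np.array([.5845,.118]);Y=.4915;c,s=np.cos(Y),np.sin(Y)
def B(w): d=np.array(w)[:2]-C; return np.round([c*d[0]+s*d[1],-s*d[0]+c*d[1],w[2]],4)
b=vision.capture('scene')
for th in('cover','tab','objective'):
  for r in vision.recognise(b,th):
    if r['centre'][2]>.06 and r['score']>.4: print(th,round(r['score'],2),B(r['centre']))
E
python3 cv.py
```

```text
t 11.03 box mm [-113.3   -4.1   78.8] yawerr 0.06 Fbox [-7.7 -0.  12.7] w 0.0005
cover 0.63 [-0.055   0.0009  0.0936]
tab 0.78 [-0.0965 -0.0018  0.1012]
objective 0.79 [-0.0205  0.0808  0.1141]
```

```bash
python3 -m pendant '[[3,0,0,0],[4,0,0,0],[5,0,0,0],[5,0,0,0],[5,0,0,0],[5,0,0,0],[5,0,0,0],[5,0,0,0],[5,0,0,0],[5,0,0,0],[5,0,0,0],[4,0,0,0],[3,0,0,0],[1,0,0,0],[0,0,0,0]]' >/dev/null; python3 st.py; python3 cv.py
```

```text
t 12.48 box mm [-53.1  -4.1  78.9] yawerr 0.06 Fbox [-7.1 -0.  10.7] w 0.0006
cover 0.62 [ 0.0046 -0.0037  0.0906]
tab 0.76 [-0.0396 -0.0026  0.1001]
objective 0.64 [-0.0208  0.0802  0.1124]
```

```bash
python3 -m pendant '[[3,0,0,0],[4,0,0,0],[5,0,0,0],[5,0,0,0],[5,0,0,0],[5,0,0,0],[5,0,0,0],[5,0,0,0],[4,0,0,0],[2,0,0,0],[0,0,0,0]]' >/dev/null; python3 st.py; python3 -m pendant '[[2,0,0,0],[3,0,0,0],[3,0,0,0],[3,0,0,0],[3,0,0,0],[3,0,0,0],[3,0,0,0],[2,0,0,0],[0,0,0,0]]' >/dev/null; python3 st.py; python3 cv.py
```

```text
t 13.6 box mm [-9.8 -4.2 79. ] yawerr 0.05 Fbox [-5.5  0.3  9.8] w 0.0007
t 14.35 box mm [12.1 -4.2 79.1] yawerr 0.05 Fbox [-6.8 -0.1  9.5] w 0.0004
cover 0.81 [ 0.0666 -0.0023  0.0913]
tab 0.72 [ 0.0244 -0.0026  0.0992]
objective 0.65 [-0.019   0.0792  0.1062]
```

```bash
python3 -m pendant '[[2,0,0,0],[3,0,0,0],[3,0,0,0],[1,0,0,0],[0,0,0,0]]' >/dev/null; python3 st.py; python3 -m pendant '[[0,0,-1,0],[0,0,-1,0],[0,0,-2,0],[0,0,-2,0],[0,0,-2,0],[0,0,-3,0],[0,0,-5,0],[0,0,-10,0],[0,0,-20,0],[0,0,-25,0],[0,0,-25,0]]' >/dev/null; python3 st.py; python3 -m pendant '[[-20,0,0,0],[-35,0,0,0],[-35,0,0,0],[-35,0,0,0],[-35,0,0,0],[-35,0,0,0],[-20,0,0,0],[0,0,0,0]]' >/dev/null; python3 cv.py
python3 - <<'E'
from h import *
a=vision.capture('scene');b=vision.capture('top')
x=a['color'][185:365,245:425];y=b['color'][100:275,140:305]
r=lambda i,w:cv2.resize(i,(w,430),interpolation=cv2.INTER_CUBIC)
cv2.imwrite('pics/end.png',cv2.cvtColor(np.hstack([r(x,400),r(y,395)]),cv2.COLOR_RGB2BGR))
E
```

```text
t 14.97 box mm [21.1 -4.2 79.1] yawerr 0.05 Fbox [-6.6  1.   9.6] w 0.0005
t 15.88 box mm [ 21.4  -3.9 175.7] yawerr 0.04 Fbox [ 0.4  0.2 -0. ] w 0.0005
cover 0.96 [ 0.0711 -0.0021  0.0927]
tab 0.87 [ 0.0242 -0.001   0.1078]
objective 0.58 [-0.0223  0.0817  0.1101]
```

View pics/end.png

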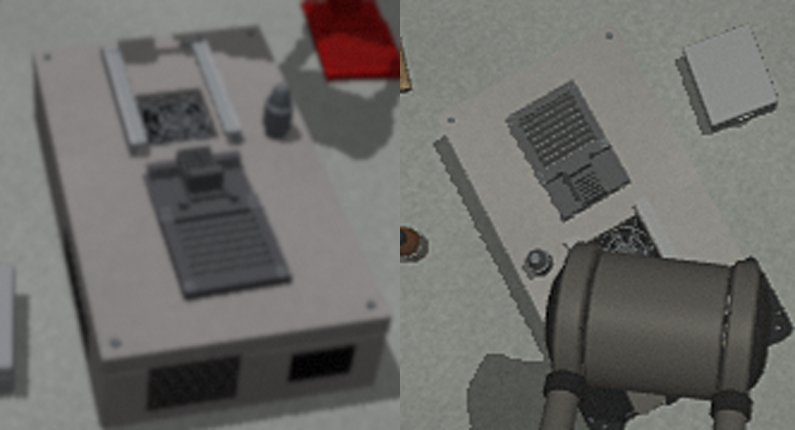

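The final picture shows the cover lying flat on the bare lid with its tail clear of the rail ends. The tab has sprung up, the objective is where it was, and the arm is clear.

```bash
python3 -c "
from cell import bot
print(bot.finish_job())"
```

```text
the job is handed in; nothing more can be done
None
```

The cover is off its rails and lies loose and flat on the bare lid behind them. The objective hasn't moved, the arm went near neither the bottle nor the slide box, and the job was handed in at about 17 s.

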